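# Sweep the offcuts off the carving board into the scrap tray

### The job

Clear the luthier's carving board: with the fingers, sweep the three loose wooden offcuts (a short stick, a round plug and a notched block) across the board and over its edge into the empty scrap tray beside it. Push them only, do not pick them up, and none may end up on the bench or in the divided hardware tray on the other side. Leave the little brass plane standing where it is on the board, and do not disturb the glue bottle or the brace lying on the bench.

Things in the scene. Friction and masses are not known exactly. Their poses are not given: they have to be found in the camera images.
- board: The carving board: a thick plain brown fibreboard slab fixed on the bench, 280 mm (its x) by 260 mm (its y) by 45 mm high; its flat top is 45 mm above the bench. Origin at the centre of its underside, on the bench; z up. Its position and yaw (within about 6 degrees) vary. The trays stand along its two long (+y and -y) edges; its edges lie 130 mm from its centre along y. There is no rim.
- scrap_tray: The empty, open, undivided plywood scrap tray, fixed on the bench, outside 280 mm (its x, parallel to the board's x) by 140 mm (its y) by 36 mm high, walls and floor 4 mm thick. It stands along the board's +y or -y edge (this varies) with a 4 mm gap, its rim 9 mm below the board's top. Origin at the centre of its underside, on the bench.
- parts_tray: The hardware tray: same size, height and material as the scrap tray but split into four compartments by three cross walls and filled with small metal and black hardware that is fixed in it and stays below its rim. It is fixed along the board's opposite edge. Origin at the centre of its underside.
- stick: Pale wooden offcut, a short rectangular stick 50 mm (its x) by 18 mm (its y) by 16 mm high, loose, lying flat on the board at any yaw, about 30 g. Origin at its middle, 8 mm above the board.
- plug: Pale wooden round plug, a disc 34 mm in diameter and 16 mm high, loose, lying flat on the board, about 30 g. Origin at its middle, 8 mm above the board.
- notched: Pale wooden block 40 mm (its x) by 30 mm (its y) by 16 mm high with a 20 by 15 mm notch cut out of its +x +y corner, so L-shaped from above; loose, lying flat on the board at any yaw, about 35 g. Origin at the middle of the 40 by 30 mm outline, 8 mm above the board.
- plane: Bystander: small brass finger plane, 24 mm (its x) by 52 mm (its y), 35 mm high, loose, 150 g, standing on the board with its length roughly along the board's y. Origin at the centre of its sole. The three offcuts and the plane stand in four lanes side by side along the board's x, about 66 mm apart (which is in which lane varies), each within about 50 mm of the board's middle along y, so each offcut has a free straight way to the tray along the board's y.
- glue: Bystander: white glue bottle 52 mm in diameter, 95 mm high, standing on the bench beyond the board. Origin at the centre of its underside.
- brace: Bystander: wooden brace blank 30 by 190 by 22 mm high lying on the bench beyond the board, its length roughly along y. Origin at the centre of its underside.

How it is judged (in metres and radians):
At the end, for the whole second after the job is handed in: All three offcuts lie at rest inside the scrap tray (middle between its walls and below its rim, under 34 mm above the bench); the plane stands upright within 20 mm of where it was, the glue bottle upright and the brace within 30 mm of where they were (x of stick in the frame of scrap_tray between -0.138 and 0.138 m and y of stick in the frame of scrap_tray between -0.067 and 0.067 m and z of stick in the frame of scrap_tray between 0 and 0.034 m and linear speed of each of stick, plug, notched below 0.03 m/s and x of plug in the frame of scrap_tray between -0.138 and 0.138 m and y of plug in the frame of scrap_tray between -0.067 and 0.067 m and z of plug in the frame of scrap_tray between 0 and 0.034 m and x of notched in the frame of scrap_tray between -0.138 and 0.138 m and y of notched in the frame of scrap_tray between -0.067 and 0.067 m and z of notched in the frame of scrap_tray between 0 and 0.034 m and distance of plane from where it was at the start of the episode below 0.02 m and angle between each of plane, glue's own z axis and vertical below 0.3 rad and distance of each of glue, brace from where it was at the start of the episode below 0.03 m); the robot touches nothing.
It fails at once if the rectangular offcut is lifted or carried (its middle more than 27 mm above the board's top) (z of stick in the frame of board above 0.072 m).
It fails at once if the round plug is lifted or carried (its middle more than 27 mm above the board's top) (z of plug in the frame of board above 0.072 m).
It fails at once if the notched offcut is lifted or carried (its middle more than 27 mm above the board's top) (z of notched in the frame of board above 0.072 m).
It fails at once if the brace or the glue bottle is pushed more than 30 mm or the bottle is tipped (distance of any of brace, glue from where it was at the start of the episode above 0.03 m or angle between glue's own z axis and vertical above 0.3 rad).
It fails at once if the brass plane is pushed more than 20 mm or tipped (distance of plane from where it was at the start of the episode above 0.02 m or angle between plane's own z axis and vertical above 0.3 rad).
It also fails if it takes over 64 s, if anything falls off the work surface, if the arm or the gripper's body presses on something with over 40 N, if the wrist force passes 120 N, or if a joint passes its speed limit or range.

### The arm

A 7-joint arm with a two-finger parallel gripper is mounted at the origin on the work surface. World frame = base frame: x ahead of the robot, y to its left, z up, the work surface at z = 0. Lengths are in m, angles in degrees, forces in N, time in s.
With the tool pointing down it reaches from about 0.35 to 0.9 m from the base axis. Payload 8.1 kg.
Tool frame: the origin (TCP) lies at the very end of the fingers, on their centre line; the grasp point (between the pads) lies 19 mm behind it; z points along the fingers, y is the line along which they close (so a half turn about z gives the same grasp; the last joint's range is limited). The gripper opens to 92 mm and grips with 3 to 60 N. Pads are 19 mm wide; open, the fingers measure 130 mm over their backs; the gripper's body (75 mm by 190 mm) begins 47 mm behind the grasp point.
Start: joints at [70.21, 24.895, 1.432, 90.138, -0.665, 64.973, -4.303], TCP at [0.15, -0.607, 0.227] pointing down, gripper open.
Joint ranges: [-149.89, 149.89], [-25.12, 119.58], [-72.63, 75.52], [4.76, 147.25], [-75.54, 255.54], [6.69, 114.76], [-157.13, 157.13]. Speed limits (degrees/s): [127.2, 127.2, 172.46, 172.46, 180, 180, 180].

### API

Orientations are given as [roll, pitch, yaw] about the fixed x, y, z axes, in that order (R = Rz(yaw) Ry(pitch) Rx(roll)).
In Python, from cell import env, optics gives the robot as it stands. The module is installed in compiled form; this text tells all that it offers.
- The arm moves only by the tool play_rows, never from a script. Its argument "targets" is a list of rows, each a list of 3 entries, a list of its own where there are three numbers: the shift along the world's x, y, z normalised to -1 to 1, where 1 is 120 mm, then the turn, a rotation vector about the world's x, y, z normalised to -1 to 1, where 1 is 90 degrees, then the opening, from 0 (shut) to 1 (fully open). A call has 1 to 5 rows; each row is the pose to reach, as a shift and turn from the pose commanded when the call began; what a row does not reach only later rows make up. A row lasts 1/12 s, in which the tool goes at most 41.7 mm and 7.16 degrees, less where a joint would pass 70% of its speed; a pose out of reach is approached as far as the arm can. A call with a number of a shift or a turn outside -1 to 1 is refused whole. A call with a gripper value outside its range is refused whole. The fingers move at their own pace and stop on an object; the grip force is fixed at half the most. Time passes only in rows, so rows that repeat a pose let the fingers close. It gives the time, the measured TCP pose, the force, the opening and the grip force at its end, in the units of the state.
- env.observe(): the state, without advancing time (a new reading comes with each control period).
- optics.snapshot(name): name is "scene" or "side" or "wrist"; returns the picture (400x640x3 uint8, blue, green, red); there is no depth.
- optics.calibration(name): a dict with "fovy" (degrees; the focal length in pixels is half the picture's height over the tangent of half this angle, whatever the lens; pixels are square), "cx", "cy" (the principal point, pixels), "view" (4x4, takes a point from world to camera coordinates); the wrist camera has in their place "mount" (4x4, takes a point from camera to tool coordinates, whose origin is the TCP and whose axes are the flange's). Camera axes: x right, y down, z forward; pixel columns grow to the right and rows downward; lengths in m; the calibration is good to about 2 mm. A picture is of the moment at which its call begins: read the wrist's pose just before it. calibration takes no time and is no camera call.
- env.job_done(): hands the job in; it is judged then, once.
The state is a dict: "time_s": time; "q": joint angles; "qvel": joint speeds; "joint_efforts": joint torques, N m; "tcp_pos": TCP position; "tcp_rot": TCP orientation; "contact_force": force on the tool from outside, world axes, zero at the start; "torque": the same for the moment, N m; "gripper_width": finger opening in m; "finger_force": force on a finger pad.
Only numpy, scipy, OpenCV 4.12 (cv2) and the standard library are available. Lean on these libraries where they do the work, as an engineer would, in place of code of your own. Each camera call takes 0.05 s, during which the arm holds its last target. There are 200 camera calls.

## Working session

There is one attempt and no reset: what is moved stays moved. The work goes in short steps, Python scripts to look and compute and a tool call to move; the robot and the scene stay as the last step left them, time stands still between calls to the robot, and variables do not carry over. Pictures are saved under pics/ and viewed, at most 10 in all, crops included, and the job is handed in when it is done.

Besides the shell and the picture viewer there is one more tool, called after "Emit:" as name(argument=value, ...), one argument or row to a line, values as JSON. play_rows: Moves the arm, as the interface text tells. Scaled input: -1 to 1 covers 120 mm each way for a shift and 90 degrees each way for a turn. Its arguments: {"type":"object","properties":{"targets":{"type":"array","items":{"type":"array"}}},"required":["targets"]}

```bash
mkdir -p pics
cat > h.py <<'E'
import numpy as np,cv2
from cell import env,optics
def ray(name,uv,z):
    c=optics.calibration(name);f=200/np.tan(np.radians(c["fovy"])/2)
    V=np.array(c["view"]);R=V[:3,:3];o=-R.T@V[:3,3]
    uv=np.atleast_2d(np.array(uv,float))
    d=np.c_[(uv[:,0]-c["cx"])/f,(uv[:,1]-c["cy"])/f,np.ones(len(uv))]@R
    return o+d*((z-o[2])/d[:,2])[:,None]
E
python3 - <<'E'
from h import *
for n in("scene","side"):
    cv2.imwrite(f"pics/{n}0.png",optics.snapshot(n))
    c=optics.calibration(n);V=np.array(c["view"]);print(n,-V[:3,:3].T@V[:3,3])
s=env.observe();print(s["tcp_pos"],s["tcp_rot"],s["time_s"],s["contact_force"])
E
```

```text
scene [ 1.13087008 -0.53359507  0.79085707]
side [ 0.56264816 -0.45445072  0.61205858]
[ 0.15012689 -0.60624988  0.22602105] [-1.79920796e+02  5.96953362e-03  1.39073296e+01] 0.1 [ 0.26370961 -0.63298104  1.02947503]
```

View pics/scene0.png

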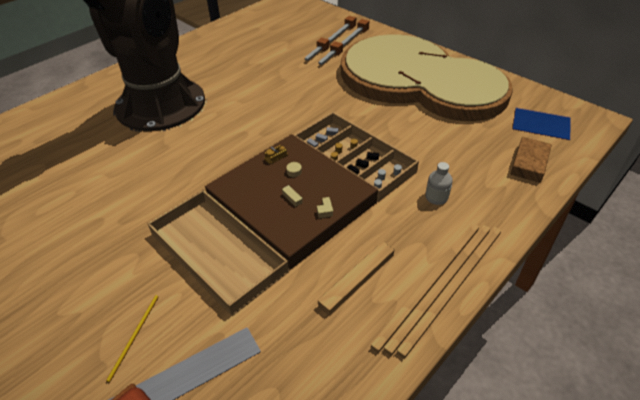

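View pics/side0.png

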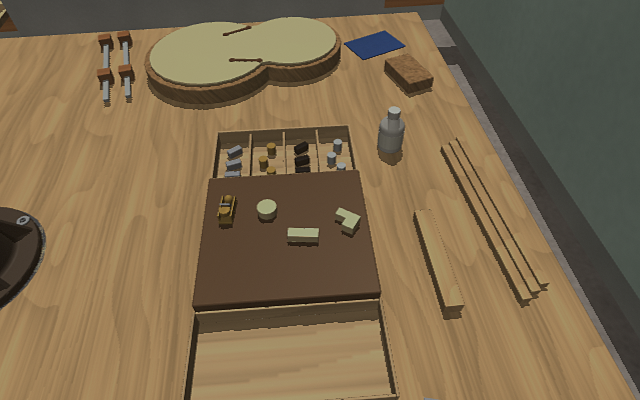

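The views show the scrap tray on the -y side. Along x from the robot come the plane (side view 227,208), plug (266,210), stick (303,236) and notched block (348,220). Next I'll measure them.

Run:
```python
from h import *
np.set_printoptions(precision=4,suppress=True)
print("board corners side",ray("side",[(209,174),(359,170),(380,292),(195,302)],.045)[:,:2])
for n,box in(("side",(200,180,375,300)),("scene",(230,145,345,225))):
    im=cv2.imread(f"pics/{n}0.png");x0,y0,x1,y1=box
    hsv=cv2.cvtColor(im,cv2.COLOR_BGR2HSV)
    m=((hsv[...,2]>95)).astype(np.uint8);k=np.zeros_like(m);k[y0:y1,x0:x1]=m[y0:y1,x0:x1]
    for c in cv2.findContours(k,cv2.RETR_EXTERNAL,cv2.CHAIN_APPROX_NONE)[0]:
        if cv2.contourArea(c)<30: continue
        p=c[:,0]; w=ray(n,p,.053)[:,:2]
        print(n,p.mean(0),"area",cv2.contourArea(c),"min",w.min(0),"max",w.max(0),"rect",cv2.minAreaRect(w.astype(np.float32)*1000))
```

```text
board corners side [[ 0.4133  0.1237]
 [ 0.6928  0.099 ]
 [ 0.6796 -0.1566]
 [ 0.4074 -0.1395]]
side [302.7013 231.8831] area 252.5 min [ 0.5492 -0.0491] max [ 0.6008 -0.025 ] rect ((574.6449584960938, -36.841697692871094), (18.313121795654297, 51.291351318359375), 82.90862274169922)
side [344.8123 266.7532] area 1967.5 min [ 0.5713 -0.1581] max [ 0.6808 -0.021 ] rect ((652.726318359375, -106.48297119140625), (166.8032989501953, 84.98870849609375), 56.514217376708984)
side [346.9091 216.6818] area 255.0 min [ 0.6329 -0.0399] max [0.6738 0.0076] rect ((648.7182006835938, -15.95628547668457), (31.992765426635742, 42.094505310058594), 54.06227111816406)
side [266.   206.06] area 220.0 min [0.5   0.009] max [0.5345 0.0419] rect ((517.1834106445312, 25.437427520751953), (31.494295120239258, 34.8812255859375), 82.87681579589844)
side [222.3108 206.0676] area 82.0 min [0.4325 0.0153] max [0.4541 0.0603] rect ((445.82611083984375, 36.643653869628906), (45.27899932861328, 20.112842559814453), 81.43680572509766)
side [370.3253 214.7952] area 512.0 min [ 0.6815 -0.0981] max [0.7135 0.0658] rect
[... 691 characters left out ...]
124.5 min [0.4927 0.0059] max [0.5287 0.0424] rect ((510.7695007324219, 23.856643676757812), (34.67340850830078, 36.25294494628906), 77.4023666381836)
scene [335.8261 155.7065] area 232.0 min [0.522 0.097] max [0.5982 0.1581] rect ((551.3914794921875, 110.04247283935547), (53.333045959472656, 81.14799499511719), 41.11497116088867)
scene [278.9545 149.4545] area 31.0 min [0.4273 0.0227] max [0.4545 0.0593] rect ((439.987548828125, 41.66789245605469), (35.02687072753906, 25.560022354125977), 81.39826965332031)
scene [249.208 152.632] area 567.5 min [ 0.3442 -0.079 ] max [0.4399 0.0461] rect ((410.86859130859375, -11.777824401855469), (100.98759460449219, 89.59800720214844), 50.462745666503906)
```

The notched block, stick and plug are located. Board yaw is about -3.5° and the scrap tray is on the -y side. I'll turn the tool so its y axis lies along the board's x, and use nearly closed fingers as a fork about 54 mm wide. The stick goes first.

Emit:
play_rows(
  targets=[
    [[0.7,1,0],[0,0,0.2],0.17],
    [[0.7,1,0],[0,0,0.2],0.17],
    [[0.7,1,0],[0,0,0.2],0.17],
    [[0.7,1,0],[0,0,0.2],0.17],
    [[0.7,1,0],[0,0,0.2],0.17],
  ],
)

```text
time_s: 0.52
tcp_pos: [0.2383, -0.4819, 0.2267]
tcp_rot: [-179.9, -0.1, 32.3]
contact_force: [0.2, 1.1, -0.0]
gripper_width: 0.0628
finger_force: 0.0
```

Emit:
play_rows(
  targets=[
    [[0.7,1,0],[0,0,0.2],0.17],
    [[0.7,1,0],[0,0,0.2],0.17],
    [[0.7,1,0],[0,0,0.2],0.17],
    [[0.7,1,0],[0,0,0.2],0.17],
    [[0.7,1,0],[0,0,0.2],0.17],
  ],
)

```text
time_s: 0.93
tcp_pos: [0.3213, -0.3626, 0.2268]
tcp_rot: [-180.0, -0.1, 50.3]
contact_force: [-0.4, -0.3, 0.5]
gripper_width: 0.03
finger_force: 0.0
```

Emit:
play_rows(
  targets=[
    [[0.7,1,0],[0,0,0.2],0.17],
    [[0.7,1,0],[0,0,0.2],0.17],
    [[0.7,1,0],[0,0,0.2],0.17],
    [[0.7,1,0],[0,0,0.2],0.17],
    [[0.7,1,0],[0,0,0.2],0.17],
  ],
)

```text
time_s: 1.35
tcp_pos: [0.405, -0.2431, 0.2269]
tcp_rot: [179.9, -0.1, 68.2]
contact_force: [-0.1, -0.5, 0.4]
gripper_width: 0.0156
finger_force: 0.0
```

Emit:
play_rows(
  targets=[
    [[0.7,1,0],[0,0,0.2],0.17],
    [[0.7,1,0],[0,0,0.2],0.17],
    [[0.7,1,0],[0,0,0.2],0.17],
    [[0.7,1,0],[0,0,0.2],0.17],
    [[0.7,1,0],[0,0,0.2],0.17],
  ],
)

```text
time_s: 1.77
tcp_pos: [0.4887, -0.1233, 0.2267]
tcp_rot: [179.9, -0.1, 86.2]
contact_force: [-0.2, 0.4, 0.4]
gripper_width: 0.0155
finger_force: 0.0
```

Emit:
play_rows(
  targets=[
    [[0.7,1,0],[0,0,0],0.17],
    [[0.7,1,0],[0,0,0],0.17],
    [[0.7,1,0],[0,0,0],0.17],
    [[0.7,1,0],[0,0,0],0.17],
    [[0.7,1,0],[0,0,0],0.17],
  ],
)

```text
time_s: 2.18
tcp_pos: [0.5723, -0.0035, 0.2263]
tcp_rot: [180.0, -0.1, 86.1]
contact_force: [0.1, 0.4, 0.2]
gripper_width: 0.0155
finger_force: 0.0
```

Emit:
play_rows(
  targets=[
    [[0,0,-1],[0,0,0],0.17],
    [[0,0,-1],[0,0,0],0.17],
    [[0,0,-1],[0,0,0],0.17],
    [[0,0,-1],[0,0,0],0.17],
    [[0,0,-1],[0,0,0],0.17],
  ],
)

```text
time_s: 2.6
tcp_pos: [0.5687, -0.0093, 0.1055]
tcp_rot: [-179.7, 0.1, 85.8]
contact_force: [0.7, 0.4, 1.6]
gripper_width: 0.0157
finger_force: 0.0
```

Run:
```python
from h import *
print(env.observe()["tcp_pos"])
a=cv2.resize(optics.snapshot("side")[110:310,180:400],None,fx=2.6,fy=2.6)
cv2.imwrite("pics/a.png",a)
```

```text
[ 0.56872334 -0.00929999  0.10552042]
```

View pics/a.png

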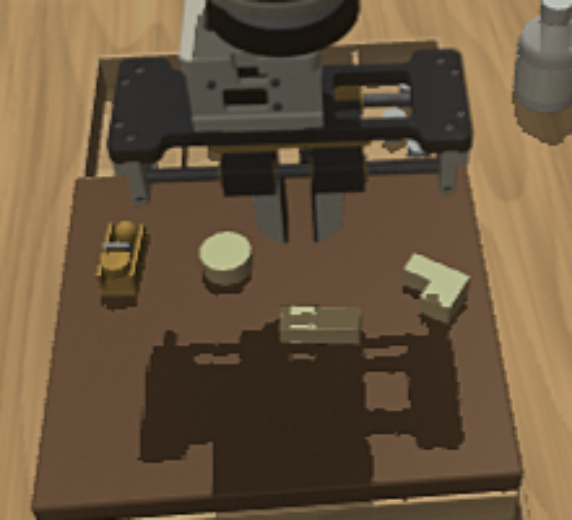

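The fork (crop 272–340, 240) is just behind the stick and clear of the plug and notched block. I'll descend.

Emit:
play_rows(
  targets=[
    [[0.03,0.06,-0.2],[0,0,0],0.17],
    [[0.03,0.06,-0.35],[0,0,0],0.17],
    [[0.03,0.06,-0.45],[0,0,0],0.17],
    [[0.03,0.06,-0.45],[0,0,0],0.17],
    [[0.03,0.06,-0.45],[0,0,0],0.17],
  ],
)

```text
time_s: 3.07
tcp_pos: [0.5746, -0.0001, 0.0541]
tcp_rot: [179.9, 0.0, 85.9]
contact_force: [-0.1, -0.9, 0.2]
gripper_width: 0.0156
finger_force: 0.0
```

Emit:
play_rows(
  targets=[
    [[-0.005,-0.1,-0.03],[0,0,0],0.17],
    [[-0.01,-0.2,-0.03],[0,0,0],0.17],
    [[-0.02,-0.3,-0.03],[0,0,0],0.17],
    [[-0.025,-0.4,-0.03],[0,0,0],0.17],
    [[-0.03,-0.5,-0.03],[0,0,0],0.17],
  ],
)

```text
time_s: 3.48
tcp_pos: [0.5702, -0.0617, 0.0495]
tcp_rot: [180.0, 0.0, 85.8]
contact_force: [-0.6, 0.7, -0.0]
gripper_width: 0.0156
finger_force: 0.2
```

Emit:
play_rows(
  targets=[
    [[-0.005,-0.1,0],[0,0,0],0.17],
    [[-0.01,-0.2,0],[0,0,0],0.17],
    [[-0.02,-0.3,0],[0,0,0],0.17],
    [[-0.025,-0.4,0],[0,0,0],0.17],
    [[-0.03,-0.5,0],[0,0,0],0.17],
  ],
)

```text
time_s: 3.9
tcp_pos: [0.5665, -0.1207, 0.0491]
tcp_rot: [-180.0, -0.0, 85.9]
contact_force: [0.2, 1.4, 0.1]
gripper_width: 0.0154
finger_force: 0.2
```

Emit:
play_rows(
  targets=[
    [[-0.005,-0.1,0],[0,0,0],0.17],
    [[-0.01,-0.2,0],[0,0,0],0.17],
    [[-0.02,-0.3,0],[0,0,0],0.17],
    [[-0.025,-0.4,0],[0,0,0],0.17],
    [[-0.03,-0.5,0],[0,0,0],0.17],
  ],
)

```text
time_s: 4.32
tcp_pos: [0.5629, -0.1808, 0.0491]
tcp_rot: [-180.0, 0.0, 85.9]
contact_force: [0.5, 0.5, 0.3]
gripper_width: 0.0159
finger_force: 0.0
```

Run:
```python
from h import *
print(env.observe()["tcp_pos"])
a=cv2.resize(optics.snapshot("side")[110:400,170:410],None,fx=2,fy=2)
cv2.imwrite("pics/b.png",a)
```

```text
[ 0.56286578 -0.18076048  0.04909773]
```

View pics/b.png

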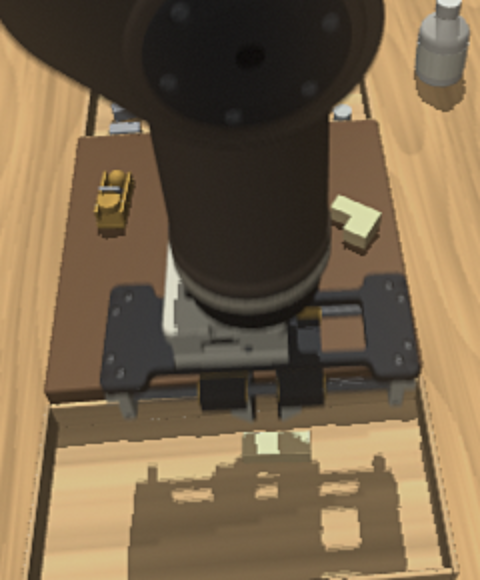

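The stick lies on the tray floor (crop 275,442) and the others are untouched. The notched block is next: rise, go behind it, descend.

Emit:
play_rows(
  targets=[
    [[0,0,0.3],[0,0,0],0.17],
    [[0,0,0.6],[0,0,0],0.17],
    [[0.2,0.3,0.6],[0,0,0],0.17],
    [[0.35,0.6,0.6],[0,0,0],0.17],
    [[0.35,0.85,0.6],[0,0,0],0.17],
  ],
)

```text
time_s: 4.78
tcp_pos: [0.6086, -0.0751, 0.1224]
tcp_rot: [179.7, -0.1, 85.9]
contact_force: [1.0, 1.2, 1.0]
gripper_width: 0.0157
finger_force: 0.0
```

Emit:
play_rows(
  targets=[
    [[0.2,0.3,0],[0,0,0],0.17],
    [[0.35,0.6,0],[0,0,0],0.17],
    [[0.35,1,0],[0,0,0],0.17],
    [[0.35,1,0],[0,0,0],0.17],
    [[0.35,1,0],[0,0,0],0.17],
  ],
)

```text
time_s: 5.2
tcp_pos: [0.6466, 0.0486, 0.1213]
tcp_rot: [-180.0, -0.2, 86.3]
contact_force: [-0.8, -0.4, 0.1]
gripper_width: 0.0158
finger_force: 0.0
```

Emit:
play_rows(
  targets=[
    [[0,-0.08,-0.2],[0,0,0],0.17],
    [[0,-0.08,-0.4],[0,0,0],0.17],
    [[0,-0.08,-0.6],[0,0,0],0.17],
    [[0,-0.08,-0.6],[0,0,0],0.17],
    [[0,-0.08,-0.6],[0,0,0],0.17],
  ],
)

```text
time_s: 5.62
tcp_pos: [0.6465, 0.0313, 0.0482]
tcp_rot: [-179.9, 0.1, 85.8]
contact_force: [-0.0, 0.7, -0.4]
gripper_width: 0.0158
finger_force: 0.0
```

Emit:
play_rows(
  targets=[
    [[-0.005,-0.1,0],[0,0,0],0.17],
    [[-0.01,-0.2,0],[0,0,0],0.17],
    [[-0.02,-0.3,0],[0,0,0],0.17],
    [[-0.025,-0.4,0],[0,0,0],0.17],
    [[-0.03,-0.5,0],[0,0,0],0.17],
  ],
)

```text
time_s: 6.03
tcp_pos: [0.6433, -0.0295, 0.0494]
tcp_rot: [180.0, 0.0, 85.8]
contact_force: [-1.3, 0.3, 0.5]
gripper_width: 0.016
finger_force: 0.1
```

Emit:
play_rows(
  targets=[
    [[-0.005,-0.1,0],[0,0,0],0.17],
    [[-0.01,-0.2,0],[0,0,0],0.17],
    [[-0.02,-0.3,0],[0,0,0],0.17],
    [[-0.025,-0.4,0],[0,0,0],0.17],
    [[-0.03,-0.5,0],[0,0,0],0.17],
  ],
)

```text
time_s: 6.45
tcp_pos: [0.6397, -0.0883, 0.0491]
tcp_rot: [-180.0, 0.0, 85.9]
contact_force: [-0.5, 0.2, 0.2]
gripper_width: 0.0158
finger_force: 0.1
```

Run:
```python
from h import *
print(env.observe()["tcp_pos"])
a=cv2.resize(optics.snapshot("side")[110:400,170:410],None,fx=2,fy=2)
b=cv2.resize(optics.snapshot("scene")[110:310,150:430],None,fx=1.1,fy=1.1)
c=np.zeros((580,790,3),np.uint8);c[:,:480]=a;c[:b.shape[0],480:480+b.shape[1]]=b[:, :310]
cv2.imwrite("pics/c.png",c)
```

```text
[ 0.6396905  -0.08833871  0.04913589]
```

View pics/c.png

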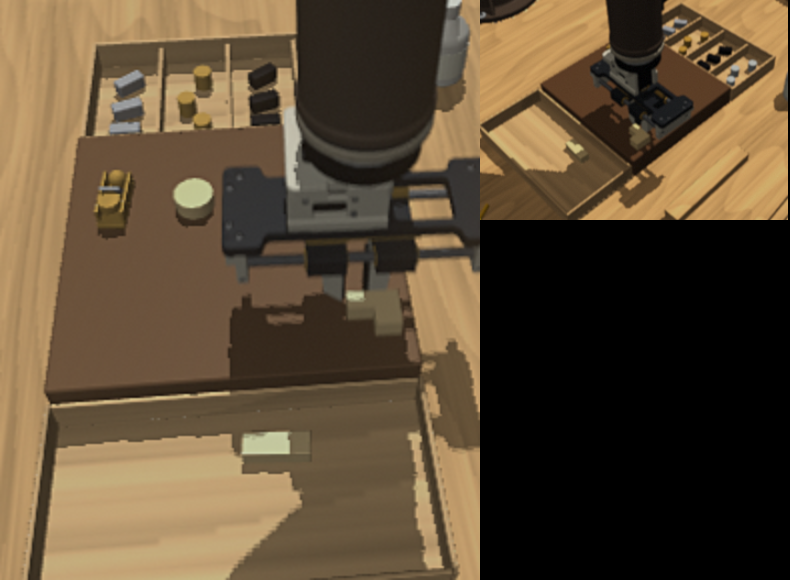

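The notched block is aligned on the fork but sits right of its centre (crop x 347–402), only about 10 px from the board's right edge. I'll compute the edge margin.

Run:
```python
from h import *
f=lambda x,y:(170+x/2,110+y/2)
print(ray("side",[f(347,291),f(401,291),f(376,317),f(401,318)],.061).round(4))
print("board edge",ray("side",[f(418,368),f(381,135)],.045).round(4))
print("tray rim inner",ray("side",[f(421,388),f(440,480),f(45,440)],.036).round(4))
```

```text
[[ 0.6333 -0.0966  0.061 ]
 [ 0.6746 -0.1017  0.061 ]
 [ 0.6515 -0.1223  0.061 ]
 [ 0.67   -0.1254  0.061 ]]
board edge [[ 0.6774 -0.1597  0.045 ]
 [ 0.6922  0.0794  0.045 ]]
tray rim inner [[ 0.6781 -0.1714  0.036 ]
 [ 0.6768 -0.2408  0.036 ]
 [ 0.4047 -0.1785  0.036 ]]
```

Its margin to the tray's side wall is about 0, so I'll nudge it about 25 mm toward -x from its +x side first.

Emit:
play_rows(
  targets=[
    [[0,0.1,0],[0,0,0],0.17],
    [[0,0.1,0.25],[0,0,0],0.17],
    [[0,0.1,0.45],[0,0,0],0.17],
    [[0.3,0.1,0.45],[0,0,0],0.17],
    [[0.62,-0.1,0.45],[0,0,0],0.17],
  ],
)

```text
time_s: 6.97
tcp_pos: [0.7126, -0.0879, 0.1065]
tcp_rot: [179.8, -0.3, 86.4]
contact_force: [1.7, 1.7, -0.0]
gripper_width: 0.0159
finger_force: 0.0
```

Emit:
play_rows(
  targets=[
    [[0,-0.08,0],[0,0,0],0.17],
    [[0,-0.08,0],[0,0,0],0.17],
    [[0,-0.08,-0.2],[0,0,0],0.17],
    [[0,-0.08,-0.43],[0,0,0],0.17],
    [[0,-0.08,-0.43],[0,0,0],0.17],
  ],
)

```text
time_s: 7.38
tcp_pos: [0.707, -0.1041, 0.0462]
tcp_rot: [-179.5, -0.1, 86.0]
contact_force: [-1.2, -1.4, -1.0]
gripper_width: 0.0158
finger_force: 0.0
```

Emit:
play_rows(
  targets=[
    [[0,-0.03,0],[0,0,0],0.17],
    [[-0.08,-0.03,0],[0,0,0],0.17],
    [[-0.16,-0.03,0],[0,0,0],0.17],
    [[-0.24,-0.03,0],[0,0,0],0.17],
    [[-0.28,-0.03,0],[0,0,0],0.17],
  ],
)

```text
time_s: 7.8
tcp_pos: [0.6775, -0.1096, 0.0538]
tcp_rot: [179.9, -0.0, 85.9]
contact_force: [0.5, -0.3, 0.6]
gripper_width: 0.0155
finger_force: 0.2
```

Emit:
play_rows(
  targets=[
    [[0.1,0,0],[0,0,0],0.17],
    [[0.1,0,0.25],[0,0,0],0.17],
    [[0.1,0.1,0.45],[0,0,0],0.17],
    [[0,0.4,0.45],[0,0,0],0.17],
    [[-0.3,0.4,0.45],[0,0,0],0.17],
  ],
)

```text
time_s: 8.22
tcp_pos: [0.6466, -0.0527, 0.1096]
tcp_rot: [179.5, -0.4, 86.3]
contact_force: [-0.6, 3.2, 0.1]
gripper_width: 0.0157
finger_force: 0.0
```

Run:
```python
from h import *
print(env.observe()["tcp_pos"])
a=cv2.resize(optics.snapshot("side")[110:400,170:410],None,fx=2,fy=2)
cv2.imwrite("pics/d.png",a)
```

```text
[ 0.64657497 -0.05271792  0.10958864]
```

View pics/d.png

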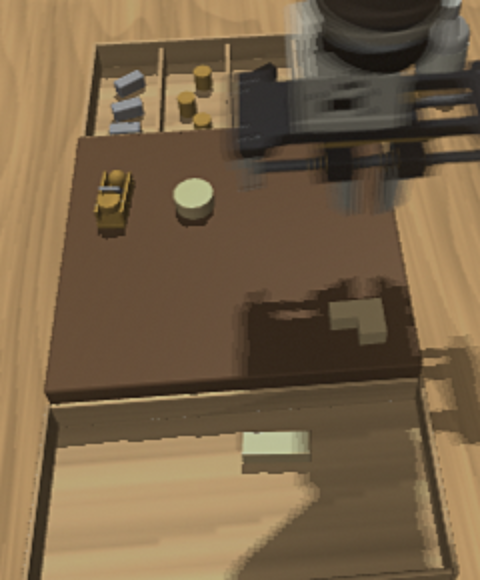

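The block now spans crop x 330–386, about 15 mm further in with good margin. I'll push it over the edge.

Emit:
play_rows(
  targets=[
    [[-0.03,0,0],[0,0,0],0.17],
    [[-0.03,0,-0.25],[0,0,0],0.17],
    [[-0.03,0,-0.49],[0,0,0],0.17],
    [[-0.03,0,-0.49],[0,0,0],0.17],
    [[-0.03,0,-0.49],[0,0,0],0.17],
  ],
)

```text
time_s: 8.68
tcp_pos: [0.6392, -0.0623, 0.0475]
tcp_rot: [179.9, -0.0, 85.9]
contact_force: [0.1, -0.5, -0.5]
gripper_width: 0.0157
finger_force: 0.0
```

Emit:
play_rows(
  targets=[
    [[-0.005,-0.1,0],[0,0,0],0.17],
    [[-0.01,-0.2,0],[0,0,0],0.17],
    [[-0.02,-0.3,0],[0,0,0],0.17],
    [[-0.025,-0.4,0],[0,0,0],0.17],
    [[-0.03,-0.5,0],[0,0,0],0.17],
  ],
)

```text
time_s: 9.1
tcp_pos: [0.6342, -0.1247, 0.0469]
tcp_rot: [180.0, 0.0, 85.8]
contact_force: [-1.1, -0.3, 0.3]
gripper_width: 0.0157
finger_force: 0.2
```

Emit:
play_rows(
  targets=[
    [[-0.005,-0.1,0],[0,0,0],0.17],
    [[-0.01,-0.2,0],[0,0,0],0.17],
    [[-0.02,-0.3,0],[0,0,0],0.17],
    [[-0.03,-0.4,0],[0,0,0],0.17],
    [[-0.035,-0.55,0],[0,0,0],0.17],
  ],
)

```text
time_s: 9.52
tcp_pos: [0.63, -0.1881, 0.0468]
tcp_rot: [-180.0, -0.1, 86.0]
contact_force: [0.2, 1.4, 0.5]
gripper_width: 0.0156
finger_force: 0.0
```

Now the plug.

Emit:
play_rows(
  targets=[
    [[0,0,0.3],[0,0,0],0.17],
    [[0,0,0.6],[0,0,0],0.17],
    [[-0.2,0.3,0.6],[0,0,0],0.17],
    [[-0.4,0.6,0.6],[0,0,0],0.17],
    [[-0.5,0.9,0.6],[0,0,0],0.17],
  ],
)

```text
time_s: 9.93
tcp_pos: [0.5684, -0.0815, 0.1192]
tcp_rot: [180.0, 0.1, 85.7]
contact_force: [0.6, 0.6, -0.8]
gripper_width: 0.0156
finger_force: 0.0
```

Emit:
play_rows(
  targets=[
    [[-0.2,0.3,0],[0,0,0],0.17],
    [[-0.4,0.6,0],[0,0,0],0.17],
    [[-0.45,0.9,0],[0,0,0],0.17],
    [[-0.45,1,0],[0,0,0],0.17],
    [[-0.45,1,0],[0,0,0],0.17],
  ],
)

```text
time_s: 10.35
tcp_pos: [0.5159, 0.0438, 0.1195]
tcp_rot: [179.9, -0.1, 86.3]
contact_force: [0.2, -0.3, 0.1]
gripper_width: 0.0156
finger_force: 0.0
```

Emit:
play_rows(
  targets=[
    [[0,0.28,0],[0,0,0],0.17],
    [[0,0.28,0],[0,0,0],0.17],
    [[0,0.28,0],[0,0,0],0.17],
  ],
)

```text
time_s: 10.6
tcp_pos: [0.5168, 0.0737, 0.1189]
tcp_rot: [180.0, -0.0, 86.0]
contact_force: [-0.3, -1.0, -0.7]
gripper_width: 0.0155
finger_force: 0.0
```

Run:
```python
from h import *
print(env.observe()["tcp_pos"])
im=optics.snapshot("side")
a=cv2.resize(im[110:400,170:410],None,fx=2,fy=2)
cv2.imwrite("pics/e.png",a)
```

```text
[0.51679642 0.07372865 0.11886135]
```

View pics/e.png

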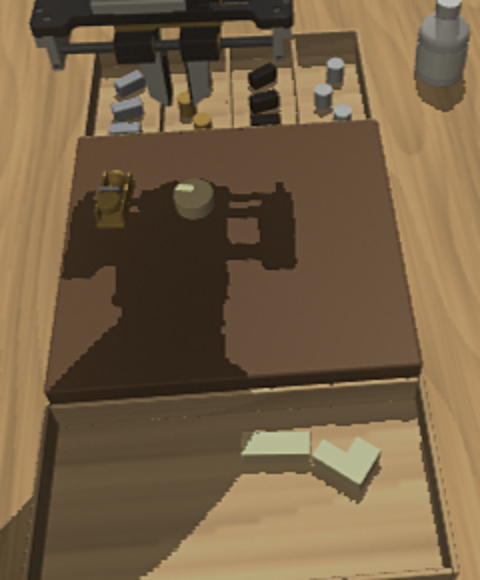

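The stick (275,443) and notched block (350,460) lie in the scrap tray. The plug (193,195) is straight ahead of the fork, so I'll descend and push.

Emit:
play_rows(
  targets=[
    [[0,0,-0.2],[0,0,0],0.17],
    [[0,0,-0.4],[0,0,0],0.17],
    [[0,0,-0.57],[0,0,0],0.17],
    [[0,0,-0.57],[0,0,0],0.17],
    [[0,0,-0.57],[0,0,0],0.17],
  ],
)

```text
time_s: 11.07
tcp_pos: [0.5157, 0.0715, 0.0497]
tcp_rot: [-179.9, 0.1, 85.8]
contact_force: [0.9, -0.1, 0.0]
gripper_width: 0.0157
finger_force: 0.0
```

Emit:
play_rows(
  targets=[
    [[-0.005,-0.1,0],[0,0,0],0.17],
    [[-0.01,-0.2,0],[0,0,0],0.17],
    [[-0.02,-0.3,0],[0,0,0],0.17],
    [[-0.025,-0.4,0],[0,0,0],0.17],
    [[-0.03,-0.5,0],[0,0,0],0.17],
  ],
)

```text
time_s: 11.48
tcp_pos: [0.5127, 0.0111, 0.051]
tcp_rot: [179.9, 0.0, 85.8]
contact_force: [-1.1, 0.4, -0.4]
gripper_width: 0.0157
finger_force: 0.2
```

Emit:
play_rows(
  targets=[
    [[-0.005,-0.1,0],[0,0,0],0.17],
    [[-0.01,-0.2,0],[0,0,0],0.17],
    [[-0.02,-0.3,0],[0,0,0],0.17],
    [[-0.025,-0.4,0],[0,0,0],0.17],
    [[-0.03,-0.5,0],[0,0,0],0.17],
  ],
)

```text
time_s: 11.9
tcp_pos: [0.5088, -0.048, 0.0503]
tcp_rot: [-180.0, -0.0, 85.9]
contact_force: [-0.3, 1.3, 0.3]
gripper_width: 0.0153
finger_force: 0.2
```

Emit:
play_rows(
  targets=[
    [[-0.005,-0.1,0],[0,0,0],0.17],
    [[-0.01,-0.2,0],[0,0,0],0.17],
    [[-0.02,-0.3,0],[0,0,0],0.17],
    [[-0.025,-0.4,0],[0,0,0],0.17],
    [[-0.03,-0.5,0],[0,0,0],0.17],
  ],
)

```text
time_s: 12.32
tcp_pos: [0.5052, -0.108, 0.0503]
tcp_rot: [-180.0, 0.0, 85.9]
contact_force: [0.7, 1.3, 0.7]
gripper_width: 0.0156
finger_force: 0.2
```

Emit:
play_rows(
  targets=[
    [[-0.005,-0.1,0],[0,0,0],0.17],
    [[-0.01,-0.2,0],[0,0,0],0.17],
    [[-0.02,-0.3,0],[0,0,0],0.17],
    [[-0.025,-0.4,0],[0,0,0],0.17],
    [[-0.03,-0.55,0],[0,0,0],0.17],
  ],
)

```text
time_s: 12.73
tcp_pos: [0.5017, -0.1729, 0.0504]
tcp_rot: [180.0, -0.0, 86.0]
contact_force: [0.5, 0.1, 0.1]
gripper_width: 0.0153
finger_force: 0.0
```

Emit:
play_rows(
  targets=[
    [[0,0,0],[0,0,0],0.17],
    [[0,0.1,0.3],[0,0,0],0.17],
    [[0,0.3,0.6],[0,0,0],0.17],
    [[0,0.6,0.8],[0,0,0],0.17],
    [[0,0.9,0.8],[0,0,0],0.17],
  ],
)

```text
time_s: 13.15
tcp_pos: [0.5044, -0.065, 0.1507]
tcp_rot: [179.6, 0.0, 85.7]
contact_force: [1.3, 0.2, -0.2]
gripper_width: 0.0159
finger_force: 0.0
```

Emit:
play_rows(
  targets=[
    [[0,0.3,0],[0,0,0],0.17],
    [[0,0.6,0],[0,0,0],0.17],
    [[0,0.9,0],[0,0,0],0.17],
    [[0,1,0],[0,0,0],0.17],
    [[0,1,0],[0,0,0],0.17],
  ],
)

```text
time_s: 13.57
tcp_pos: [0.5015, 0.0599, 0.1468]
tcp_rot: [180.0, -0.1, 86.3]
contact_force: [-0.5, 0.6, 0.2]
gripper_width: 0.0153
finger_force: 0.0
```

Run:
```python
from h import *
print(env.observe()["tcp_pos"])
a=cv2.resize(optics.snapshot("side")[110:400,170:470],None,fx=2,fy=2)
cv2.imwrite("pics/f.png",a)
```

```text
[0.50149427 0.05985537 0.14680975]
```

View pics/f.png

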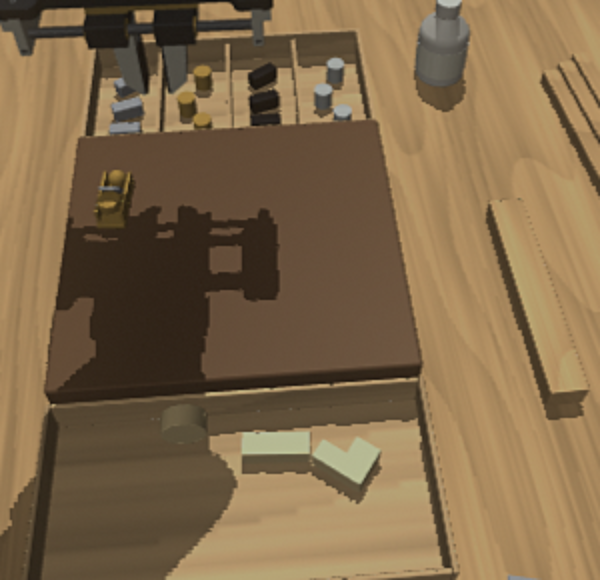

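The plug (184,422) is in the tray close to the board-side wall, in shadow. I'll check that it lies flat with a brightened crop.

Run:
```python
from h import *
b=optics.snapshot("side")[300:350,170:380];s=optics.snapshot("scene")[190:300,150:290]
br=lambda i,k:cv2.resize(np.clip(i.astype(float)*2,0,255).astype(np.uint8),None,fx=k,fy=k,interpolation=cv2.INTER_CUBIC)
b=br(b,3.6);s=br(s,3.5);c=np.zeros((b.shape[0]+s.shape[0],760,3),np.uint8)
c[:b.shape[0],:b.shape[1]]=b;c[b.shape[0]:,:s.shape[1]]=s;cv2.imwrite("pics/g.png",c)
print(ray("side",[(170+184/2,110+418/2)],.02))
```

```text
[[ 0.50167241 -0.16599114  0.02      ]]
```

View pics/g.png

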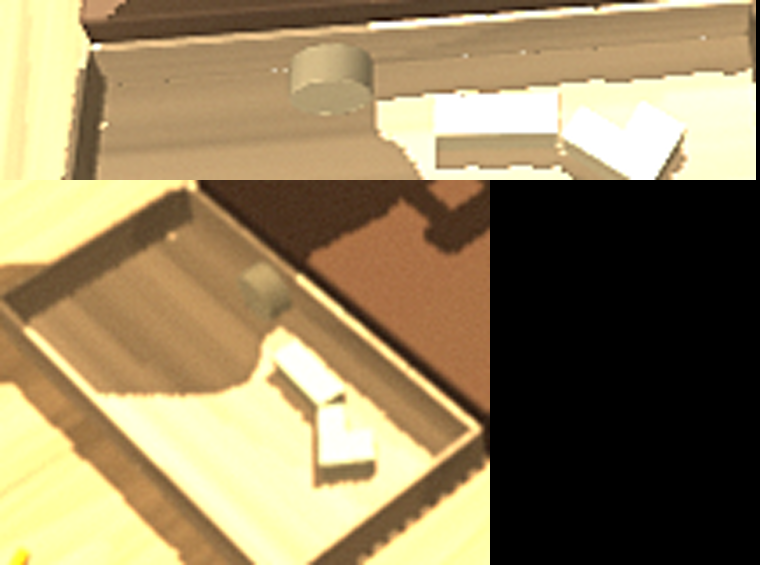

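Run:
```python
from h import *
b=optics.snapshot("side")[305:340,240:285];s=optics.snapshot("scene")[205:240,208:243]
def br(i,k):
    i=i.astype(float);lo,hi=np.percentile(i.mean(2),[5,85]);i=np.clip((i-lo)/(hi-lo)*230,0,255)
    return cv2.resize(i.astype(np.uint8),None,fx=k,fy=k,interpolation=cv2.INTER_CUBIC)
b=br(b,9);s=br(s,10);c=np.zeros((360,780,3),np.uint8)
c[:b.shape[0],:b.shape[1]]=b;c[:s.shape[0],420:420+s.shape[1]]=s;cv2.imwrite("pics/i.png",c)
```

```text
(no output)
```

View pics/i.png

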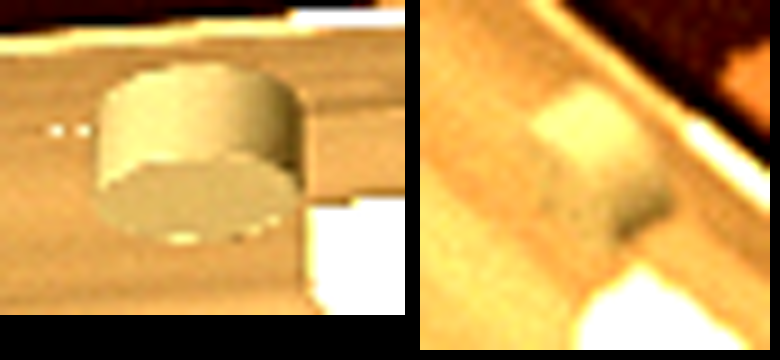

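The plug stands on its rim against the tray wall: middle about 21 mm above the bench and about 10 mm inside the y limit, so it counts as in the tray. I'll let time pass and check that it isn't rolling.

```bash
python3 -c "
from h import *
np.save('s0.npy',optics.snapshot('side'))"
```

Emit:
play_rows(
  targets=[
    [[0,0,0],[0,0,0],0.17],
    [[0,0,0],[0,0,0],0.17],
    [[0,0,0],[0,0,0],0.17],
    [[0,0,0],[0,0,0],0.17],
    [[0,0,0],[0,0,0],0.17],
  ],
)

```text
time_s: 14.28
tcp_pos: [0.5018, 0.0551, 0.1463]
tcp_rot: [180.0, -0.0, 85.9]
contact_force: [0.2, 0.4, 0.5]
gripper_width: 0.0154
finger_force: 0.0
```

Emit:
play_rows(
  targets=[
    [[0,0,0],[0,0,0],0.17],
    [[0,0,0],[0,0,0],0.17],
    [[0,0,0],[0,0,0],0.17],
    [[0,0,0],[0,0,0],0.17],
    [[0,0,0],[0,0,0],0.17],
  ],
)

```text
time_s: 14.7
tcp_pos: [0.5018, 0.0553, 0.1463]
tcp_rot: [180.0, 0.0, 85.9]
contact_force: [-1.1, -0.2, -0.5]
gripper_width: 0.016
finger_force: 0.0
```

```bash
python3 -c "
from h import *
a=np.load('s0.npy').astype(int);b=optics.snapshot('side').astype(int)
d=np.abs(a-b).max(2);print('tray diff',d[305:345,190:390].max(),(d[305:345,190:390]>20).sum(),'plane',d[190:225,215:240].max())
i=cv2.imread('pics/side0.png').astype(int);print('brace/glue vs start',np.percentile(np.abs(i-b)[205:315,412:465],99),np.percentile(np.abs(i-b)[105:155,375:408],99))"
```

```text
tray diff 96 20 plane 88
brace/glue vs start 19.0 18.0
```

```bash
python3 -c "
from h import *
np.save('s0.npy',optics.snapshot('side'))"
```

Emit:
play_rows(
  targets=[
    [[0,0,0],[0,0,0],0.17],
    [[0,0,0],[0,0,0],0.17],
    [[0,0,0],[0,0,0],0.17],
    [[0,0,0],[0,0,0],0.17],
    [[0,0,0],[0,0,0],0.17],
  ],
)

```text
time_s: 15.22
tcp_pos: [0.5018, 0.0552, 0.1463]
tcp_rot: [-180.0, 0.0, 85.9]
contact_force: [0.7, 0.1, 0.1]
gripper_width: 0.0158
finger_force: 0.0
```

```bash
python3 -c "
from h import *
a=np.load('s0.npy').astype(int);b=optics.snapshot('side').astype(int)
d=np.abs(a-b).max(2)[305:345,190:390];print(d.max(),(d>20).sum())
if d.max()<=20: print(env.job_done())"
```

```text
5 0
the job is handed in; nothing more can be done
None
```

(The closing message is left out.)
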